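# Cover the parts tumbler and start its run

## Task

The tub of the parts tumbler is loaded: lower the loose cover onto it (do not drop it) so that it sits fully seated and level, and let go. Then start the run on the control box: press the round key, then the long bar key, then the square key, one at a time, each fully down and let back up before the next. Press no key before the cover is on, keep the cover on, and leave the can, the jar and the wrench alone.

Things in the scene. Friction and masses are not known exactly. Their poses are not given: they have to be found in the camera images.
- tub: vibratory parts tumbler, fixed to the bench: grey motor base 150 x 150 x 40 mm under an open round grey tub, outer diameter 160 mm, holding some bearing rings. Origin: centre of the underside, z up. It may stand to the left or to the right.
- tub_rim (a point): centre of the tub's open mouth at rim height, 130 mm above the bench; mouth inner diameter 150 mm, wall 5 mm
- cover: loose round aluminium cover, 0.32 to 0.54 kg, lying plug down on the bench. Disc 176 mm diameter, 6 mm thick (10 to 16 mm above the origin); under it a black plug, 138 mm diameter, 10 mm deep, lower edge chamfered 5 mm, enters the tub mouth with about 6 mm play all round; the disc then rests on the rim. Any yaw will do. Origin: centre of the plug underside, z up.
- cover_seat (a point): centre of the cover at the underside of the disc (10 mm above the cover's origin); it comes to the tub_rim point when the cover is seated
- cover_handle (a point): middle of the dark bridge handle on the cover, 46 mm above the cover origin: a bar 100 mm long (cover x), 18 mm wide (cover y), 16 mm high, on two 14 mm posts 80 mm apart, 22 mm free under the bar. Grip here from above, fingers closing along the cover y axis.
- panel: grey control box with a black top, fixed to the bench: 110 mm (its x) x 250 mm (its y) x 60 mm high. Origin: centre of the underside, z up. Its three off-white spring keys stand in a row along its y axis, 80 mm apart, in any order. Each: top 76 mm above the bench when up, 8 mm travel, 1.5 N to start moving, 5 N fully down, springs back.
- round_top (a point): centre of the top of the round key (44 mm diameter); moves down with the key
- bar_top (a point): centre of the top of the long bar key (64 mm along the box's x, 22 mm along its y); moves down with the key
- square_top (a point): centre of the top of the square key (38 x 38 mm); moves down with the key
- key_round (a joint): travel of the round key: 0 up, 0.008 m fully down
- key_bar (a joint): travel of the long bar key: 0 up, 0.008 m fully down
- key_square (a joint): travel of the square key: 0 up, 0.008 m fully down
- can: bystander: dark can standing upright, 66 mm diameter, 110 mm high; origin: centre of its underside
- jar: bystander: amber glass jar with a steel cap standing upright, 72 mm diameter, 90 mm high; origin: centre of its underside
- wrench: bystander: steel wrench 200 mm long lying flat, along its x axis; origin at its middle, underside
Mind the look-alikes: they are no part of the job. Several things have the shape of the tub; the one meant has the colours described above. Of the things that look like the cover, the smaller one is meant.

How it is judged:
On the way, in this order (a step that is already met when the one before it is completed fails the run):
1. the cover sits seated and level on the tub, let go and at rest (horizontal distance between cover_seat and tub_rim below 0.009 m and z of cover_seat in the frame of tub_rim between -0.004 and 0.003 m and angle between cover's own z axis and vertical below 0.04 rad and linear speed of cover below 0.02 m/s and contact force between the fingers and cover below 0.1 N), for 0.3 s.
2. the round key is pressed fully down on its own (over 6 of 8 mm, the others up) (value of joint key_round above 0.006 m and value of joint each of key_bar, key_square below 0.002 m), for 0.05 s.
3. all keys are back up (value of joint each of key_round, key_bar, key_square below 0.0015 m), for 0.05 s.
4. the long bar key is pressed fully down on its own (over 6 of 8 mm, the others up) (value of joint key_bar above 0.006 m and value of joint each of key_round, key_square below 0.002 m), for 0.05 s.
5. all keys are back up (all of step 3), for 0.05 s.
6. the square key is pressed fully down on its own (over 6 of 8 mm, the others up) (value of joint key_square above 0.006 m and value of joint each of key_round, key_bar below 0.002 m), for 0.05 s.
At the end, for the whole second after the job is handed in: The cover is seated on the tub (disc underside within 3 mm of the rim's height, centre within 9 mm of the tub's, tilt under 0.04 rad), released and at rest, and all three keys are back up (within 1.5 mm) (all of step 1 and all of step 5); the robot touches nothing.
It fails at once if a key is pressed (over 4 mm) while the cover is not on the tub (value of joint any of key_round, key_bar, key_square above 0.004 m and not (horizontal distance between cover_seat and tub_rim below 0.012 m and z of cover_seat in the frame of tub_rim between -0.004 and 0.006 m and angle between cover's own z axis and vertical below 0.08 rad)).
It fails at once if two keys are pressed at once (over 3 mm each) (value of joint each of key_round, key_bar above 0.003 m or value of joint each of key_round, key_square above 0.003 m or value of joint each of key_bar, key_square above 0.003 m).
It fails at once if the cover is dropped onto the tub from more than about 1 cm (linear speed of cover above 0.45 m/s and contact force between the fingers and cover below 0.1 N and distance between cover_seat and tub_rim below 0.1 m).
It fails at once if the can, jar or wrench is moved by over 3 cm or the can or jar knocked over (distance of any of can, jar, wrench from where it was at the start of the episode above 0.03 m or angle between any of can, jar's own z axis and vertical above 0.4 rad).
It also fails if it takes over 64 s, if anything falls off the work surface, if the arm or the gripper's body presses on something with over 40 N, if the wrist force passes 120 N, or if a joint passes its speed limit or range.

## Robot

A 6-joint arm with a two-finger parallel gripper is mounted at the origin on the work surface. World frame = base frame: x ahead of the robot, y to its left, z up, the work surface at z = 0. Lengths are in m, angles in rad, forces in N, time in s.
With the tool pointing down it reaches from about 0.4 to 0.825 m from the base axis. Payload 7 kg.
Tool frame: the origin (TCP) lies at the very end of the fingers, on their centre line; the grasp point (between the pads) lies 19 mm behind it; z points along the fingers, y is the line along which they close (so a half turn about z gives the same grasp; the last joint's range is limited). The gripper opens to 88 mm and grips with 3 to 60 N. Pads are 19 mm wide; open, the fingers measure 130 mm over their backs; the gripper's body (78 mm by 193 mm) begins 47 mm behind the grasp point.
Start: joints at [-1.021, 0.359, 0.012, 0, -1.224, -0.288], TCP at [0.175, -0.652, 0.192] pointing down, gripper open.
Joint ranges: [-3.07, 3.07], [-1.43, 2.12], [-1.02, 1.25], [-3.03, 1.67], [-3.05, -0], [-3.03, 3.03]. Speed limits (rad/s): [2.39, 2.39, 3.01, 3.14, 3.14, 3.14].

## Interface

Orientations are given as [roll, pitch, yaw] about the fixed x, y, z axes, in that order (R = Rz(yaw) Ry(pitch) Rx(roll)).
In Python, from station import * gives the robot as it stands.
- The arm moves only by the tool servo_tool, never from a script. Its argument "moves" is a list of rows, each an object of numbers: "jaw": the opening, from 0 (shut) to 1 (fully open); "dx", "dy", "dz": the shift along the world's x, y, z in m; "roll": the turn about the world's z in degrees. A call has exactly 10 rows; each row shifts and turns the commanded pose from where the row before left it; what a row does not reach is not made up. A row lasts 1/8 s, in which the tool goes at most 62.5 mm and 10.7 degrees, less where a joint would pass 70% of its speed; a pose out of reach is approached as far as the arm can. A call with a gripper value outside its range is refused whole. The fingers move at their own pace and stop on an object; "newtons" is the grip in N (left out, the last holds). Time passes only in rows, so rows that do not move let the fingers close, or fill a call up. It gives the time, the measured TCP pose, the force, the opening and the grip force at its end, in the units of the state.
- get_state(): the state, without advancing time (a new reading comes with each control period).
- grab_frame(name): name is "scene" or "top"; returns (picture, depth): 480x640x3 uint8, red, green, blue; 480x640 float32, m along the optical axis (not along the pixel's ray), 0 where there is no reading.
- calibration(name): a dict with "intrinsics" (3x3 intrinsics, pixels), "R" (3x3) and "t" (3): a world point X has camera coordinates R X + t. Camera axes: x right, y down, z forward; pixel columns grow to the right and rows downward; lengths in m; the calibration is good to about 2 mm. A picture is of the moment at which its call begins. calibration takes no time and is no camera call.
- job_done(): hands the job in; it is judged then, once.
The state is a dict: "t": time; "q": joint angles; "qd": joint speeds; "joint_efforts": joint torques, N m; "eef_pos": TCP position; "ee_rot": TCP orientation; "force": force on the tool from outside, world axes, zero at the start; "moment": the same for the moment, N m; "width": finger opening in m; "gripper_force": force on a finger pad.
Only numpy, scipy, OpenCV 4.12 (cv2) and the standard library are available. Lean on these libraries where they do the work, as an engineer would, in place of code of your own. Each camera call takes 0.05 s, during which the arm holds its last target. There are 200 camera calls.

## Working session

There is one attempt and no reset: what is moved stays moved. The work goes in short steps, Python scripts to look and compute and a tool call to move; the robot and the scene stay as the last step left them, time stands still between calls to the robot, and variables do not carry over. Pictures are saved under pics/ and viewed, at most 10 in all, crops included, and the job is handed in when it is done.

Besides the shell and the picture viewer there is one more tool, called after "Call:" as name(argument=value, ...) on one line, values as JSON. servo_tool: Moves the arm, as the interface text tells. Its arguments: {"type":"object","properties":{"moves":{"type":"array","items":{"type":"object","properties":{"jaw":{"type":"number"},"dx":{"type":"number"},"dy":{"type":"number"},"dz":{"type":"number"},"roll":{"type":"number"}}}},"newtons":{"type":"number"}},"required":["moves"]}

```bash
mkdir -p pics
cat > h.py <<'E'
from station import *
import numpy as np, cv2
def save(n,tag):
    p,d=grab_frame(n); cv2.imwrite(f'pics/{tag}.png',p[:,:,::-1]); np.save(f'{tag}.npy',d); np.save(f'{tag}_rgb.npy',p); return p,d
def world(n,d):
    c=calibration(n);K=np.array(c["intrinsics"]);R=np.array(c["R"]);t=np.array(c["t"])
    v,u=np.mgrid[:480,:640]; P=np.stack([(u-K[0,2])/K[0,0]*d,(v-K[1,2])/K[1,1]*d,d],-1)
    W=(P-t)@R; W[d==0]=np.nan; return W
def proj(n,X):
    c=calibration(n);x=np.array(c["R"])@np.array(X)+np.array(c["t"]);x=np.array(c["intrinsics"])@x;return x[:2]/x[2]
E
python3 - <<'E'
from h import *
save('top','top1');save('scene','scene1')
for n in('top','scene'):
    c=calibration(n);print(n,-np.array(c['R']).T@np.array(c['t']),c['R'])
s=get_state();print(s['t'],s['eef_pos'],s['ee_rot'],s['width'])
E
```

```text
top [0.38584169 0.02198284 1.3056809 ] [[ 0.00518037 -0.99993758 -0.00989959]
 [-0.99457042 -0.0041231  -0.103984  ]
 [ 0.10393669  0.01038452 -0.9945297 ]]
scene [1.15801932 0.22668687 1.20295923] [[-0.32256514  0.94643154  0.01480091]
 [ 0.79553844  0.27954413 -0.53756271]
 [-0.51290382 -0.1616243  -0.84309386]]
0.1 [ 0.17456732 -0.65152356  0.19110945] [ 3.14007105e+00 -1.51823874e-04 -2.87984251e+00] 0.08781821929645076
```

View pics/top1.png

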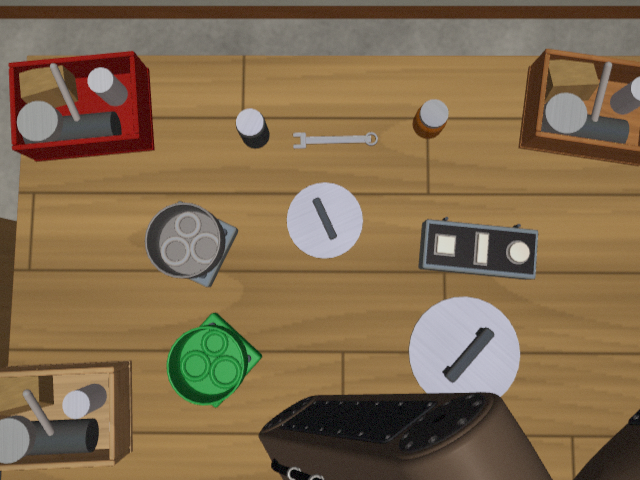

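View pics/scene1.png

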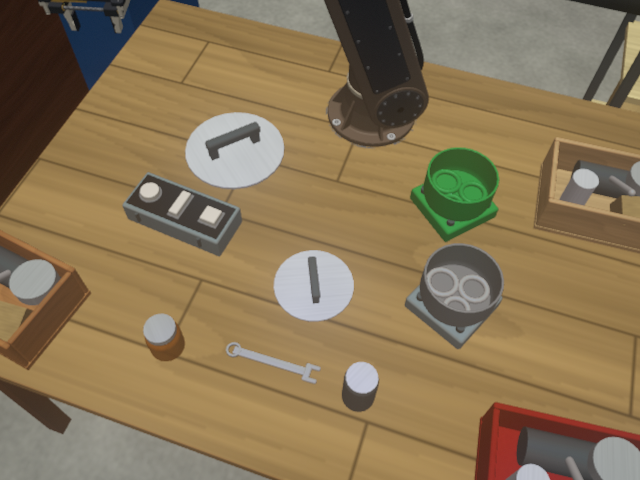

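The top picture shows:
- **Tubs:** grey at (187,241) and green at (207,363). The grey one fits the described colours.
- **Covers:** small disc at (325,220) and large disc at (465,352). The small one is meant.
- **Keys:** square (445,245), bar (482,249), round (518,252).
- **Bystanders:** can (251,128), wrench (336,140), jar (432,118).

Next I'll measure these and confirm them in one crop.

Run:
```python
from h import *
p=np.load('top1_rgb.npy');d=np.load('top1.npy');W=world('top',d)
cv2.imwrite('pics/crop1.png',cv2.resize(p[150:300,140:400,::-1],(780,450),interpolation=cv2.INTER_CUBIC))
def reg(u0,u1,v0,v1,z0,z1,name):
    S=W[v0:v1,u0:u1];m=(S[...,2]>z0)&(S[...,2]<z1);P=S[m]
    c,r=cv2.minEnclosingCircle(P[:,:2].astype(np.float32)*1000);rect=cv2.minAreaRect(P[:,:2].astype(np.float32)*1000)
    print(name,len(P),'mean',P.mean(0).round(4),'circ',np.round(c,1),round(r,1),'rect',rect);return P
reg(280,370,175,265,.008,.024,'disc'); reg(300,350,190,250,.044,.065,'handle')
reg(405,525,290,395,.008,.03,'bigdisc')
reg(140,230,195,290,.122,.14,'rim'); reg(160,260,305,415,.122,.14,'greenrim')
reg(410,545,210,285,.052,.068,'panel')
for n,a in (('sq',(430,462)),('bar',(468,495)),('round',(502,535))): reg(*a,225,270,.0705,.085,n)
reg(230,275,100,155,.1,.125,'can');reg(410,455,95,145,.08,.1,'jar')
# scene view cross-check
W=world('scene',np.load('scene1.npy'));print('scene')
reg(270,360,245,325,.008,.024,'disc'); reg(300,330,250,305,.044,.065,'handle');reg(410,510,235,330,.122,.14,'rim')
for n,a in (('round',(135,163,178,205)),('bar',(164,193,188,220)),('sq',(195,228,203,232))): reg(*a,.0705,.085,n)
```

```text
disc 4142 mean [0.5453 0.0271 0.0147] circ [560.7  36.3] 105.0 rect ((546.1278076171875, 27.4119873046875), (175.27801513671875, 174.6675262451172), 77.11906433105469)
handle 357 mean [0.5454 0.027  0.0521] circ [546.4  27.8] 50.2 rect ((546.5242309570312, 27.387680053710938), (100.17449188232422, 18.21326446533203), 24.852062225341797)
bigdisc 8018 mean [ 0.2608 -0.2839  0.0212] circ [ 249.8 -285.5] 124.1 rect ((266.0721740722656, -285.3729248046875), (247.26382446289062, 212.91282653808594), 89.58335876464844)
rim 640 mean [0.4887 0.3254 0.128 ] circ [489.2 324.2] 80.3 rect ((488.6861572265625, 323.8036804199219), (158.11868286132812, 157.8364715576172), 0.2482195645570755)
greenrim 669 mean [0.2287 0.2718 0.128 ] circ [231.5 269.7] 80.1 rect ((231.69923400878906, 269.0957946777344), (158.65432739257812, 157.80271911621094), 1.4995532035827637)
panel 4663 mean [ 0.4778 -0.3149  0.0599] circ [ 478.8 -316.7] 134.4 rect ((482.3104248046875, -317.1854248046875), (250.2212677001953, 118.48458099365234), 84.26457977294922)
sq 299 mean [ 0.4857 -0.2367  0.075 ] circ [ 485.5 -236.8] 25.0 r
[... 1112 characters left out ...]
4.63886833190918)
rim 806 mean [0.4946 0.3275 0.1285] circ [491.9 326.4] 81.7 rect ((492.1012268066406, 326.2820739746094), (159.95803833007812, 158.94261169433594), 14.209853172302246)
round 243 mean [ 0.4736 -0.3929  0.0761] circ [ 471.9 -393.8] 23.8 rect ((472.7115478515625, -392.7381591796875), (44.41289520263672, 41.816837310791016), 76.57923889160156)
bar 242 mean [ 0.4815 -0.3133  0.076 ] circ [ 480.4 -314.5] 33.2 rect ((480.8858642578125, -314.2047424316406), (25.24483871459961, 65.19834899902344), 85.6236572265625)
sq 254 mean [ 0.4891 -0.2343  0.0756] circ [ 487.8 -235.7] 26.9 rect ((488.0467529296875, -234.61782836914062), (40.39291763305664, 41.66826629638672), 86.19192504882812)
```

View pics/crop1.png

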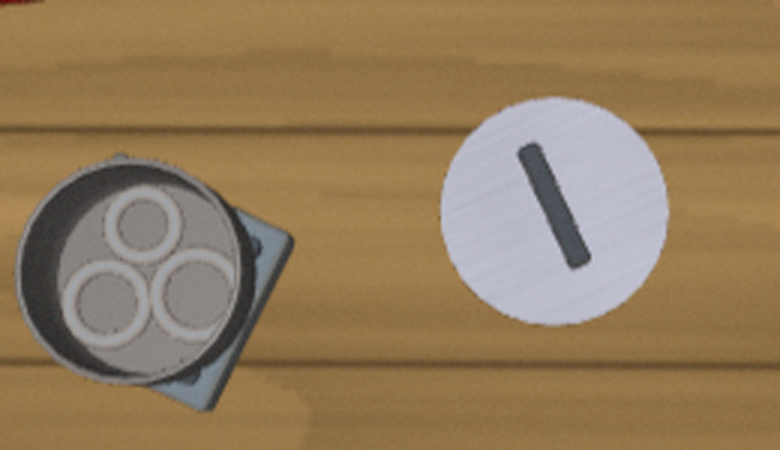

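The crop confirms it: the grey tub stands on the blue-grey base at top px (187,241), and the small cover at (325,220) has a disc of about 175 mm and a handle at about 25° yaw. The key and rim heights also check out (0.076 and 0.128 m). I'll move towards the handle at (0.547, 0.028).

Call:
servo_tool(moves=[{"dx": 0.027, "dy": 0.048, "roll": 1, "jaw": 1}, {"dx": 0.027, "dy": 0.048, "roll": 1, "jaw": 1}, {"dx": 0.027, "dy": 0.048, "roll": 1, "jaw": 1}, {"dx": 0.027, "dy": 0.048, "roll": 1, "jaw": 1}, {"dx": 0.027, "dy": 0.048, "roll": 1, "jaw": 1}, {"dx": 0.027, "dy": 0.048, "roll": 1, "jaw": 1}, {"dx": 0.027, "dy": 0.048, "roll": 1, "jaw": 1}, {"dx": 0.027, "dy": 0.048, "roll": 1, "jaw": 1}, {"dx": 0.027, "dy": 0.048, "roll": 1, "jaw": 1}, {"dx": 0.027, "dy": 0.048, "roll": 1, "jaw": 1}], newtons=40)

```text
$.moves[0]: bad value
```

Call:
servo_tool(moves=[{"dx": 0.027, "dy": 0.048, "dz": 0, "roll": 1, "jaw": 1}, {"dx": 0.027, "dy": 0.048, "dz": 0, "roll": 1, "jaw": 1}, {"dx": 0.027, "dy": 0.048, "dz": 0, "roll": 1, "jaw": 1}, {"dx": 0.027, "dy": 0.048, "dz": 0, "roll": 1, "jaw": 1}, {"dx": 0.027, "dy": 0.048, "dz": 0, "roll": 1, "jaw": 1}, {"dx": 0.027, "dy": 0.048, "dz": 0, "roll": 1, "jaw": 1}, {"dx": 0.027, "dy": 0.048, "dz": 0, "roll": 1, "jaw": 1}, {"dx": 0.027, "dy": 0.048, "dz": 0, "roll": 1, "jaw": 1}, {"dx": 0.027, "dy": 0.048, "dz": 0, "roll": 1, "jaw": 1}, {"dx": 0.027, "dy": 0.048, "dz": 0, "roll": 1, "jaw": 1}], newtons=40)

```text
t: 1.35
eef_pos: [0.4451, -0.1702, 0.192]
ee_rot: [-3.142, 0.0, -2.705]
force: [-0.0, -0.5, 0.4]
width: 0.0874
gripper_force: 0.0
```

Call:
servo_tool(moves=[{"dx": 0.0255, "dy": 0.0495, "dz": 0, "roll": 0, "jaw": 1}, {"dx": 0.0255, "dy": 0.0495, "dz": 0, "roll": 0, "jaw": 1}, {"dx": 0.0255, "dy": 0.0495, "dz": 0, "roll": 0, "jaw": 1}, {"dx": 0.0255, "dy": 0.0495, "dz": 0, "roll": 0, "jaw": 1}, {"dx": 0, "dy": 0, "dz": -0.03, "roll": 0, "jaw": 1}, {"dx": 0, "dy": 0, "dz": -0.03, "roll": 0, "jaw": 1}, {"dx": 0, "dy": 0, "dz": -0.03, "roll": 0, "jaw": 1}, {"dx": 0, "dy": 0, "dz": 0, "roll": 0, "jaw": 1}, {"dx": 0, "dy": 0, "dz": 0, "roll": 0, "jaw": 1}, {"dx": 0, "dy": 0, "dz": 0, "roll": 0, "jaw": 1}])

```text
t: 2.6
eef_pos: [0.5476, 0.0262, 0.1034]
ee_rot: [-3.141, 0.002, -2.705]
force: [0.1, -0.6, 0.5]
width: 0.0875
gripper_force: 0.0
```

Run:
```python
from h import *
p,d=save('scene','scene2')
cv2.imwrite('pics/crop2.png',cv2.resize(p[170:340,200:430,::-1],(800,591),interpolation=cv2.INTER_CUBIC))
```

```text
(no output)
```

View pics/crop2.png

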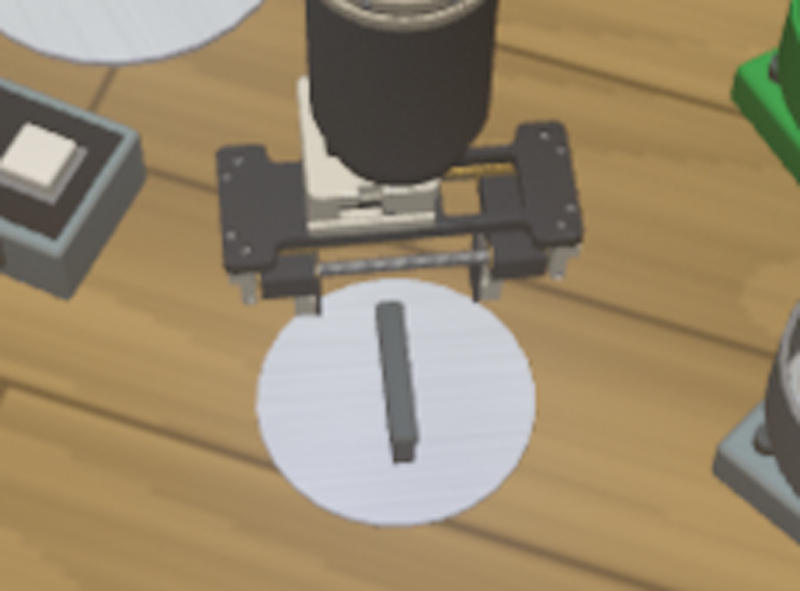

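The crop shows the fingers above the handle, one on each side and aligned with the bar (its ends at crop px (390,305) and (403,460)). I'll descend and grip.

Call:
servo_tool(moves=[{"dx": 0, "dy": 0.002, "dz": -0.02, "roll": 0, "jaw": 1}, {"dx": 0, "dy": 0, "dz": -0.02, "roll": 0, "jaw": 1}, {"dx": 0, "dy": 0, "dz": -0.02, "roll": 0, "jaw": 1}, {"dx": 0, "dy": 0, "dz": -0.0155, "roll": 0, "jaw": 1}, {"dx": 0, "dy": 0, "dz": 0, "roll": 0, "jaw": 1}, {"dx": 0, "dy": 0, "dz": 0, "roll": 0, "jaw": 0}, {"dx": 0, "dy": 0, "dz": 0, "roll": 0, "jaw": 0}, {"dx": 0, "dy": 0, "dz": 0, "roll": 0, "jaw": 0}, {"dx": 0, "dy": 0, "dz": 0, "roll": 0, "jaw": 0}, {"dx": 0, "dy": 0, "dz": 0, "roll": 0, "jaw": 0}], newtons=40)

```text
t: 3.9
eef_pos: [0.5467, 0.028, 0.0266]
ee_rot: [-3.142, 0.0, -2.705]
force: [-0.0, 0.3, 0.1]
width: 0.0432
gripper_force: 0.0
```

Still closing. I'll let it finish, then lift.

Call:
servo_tool(moves=[{"dx": 0, "dy": 0, "dz": 0, "roll": 0, "jaw": 0}, {"dx": 0, "dy": 0, "dz": 0, "roll": 0, "jaw": 0}, {"dx": 0, "dy": 0, "dz": 0, "roll": 0, "jaw": 0}, {"dx": 0, "dy": 0, "dz": 0, "roll": 0, "jaw": 0}, {"dx": 0, "dy": 0, "dz": 0, "roll": 0, "jaw": 0}, {"dx": 0, "dy": 0, "dz": 0, "roll": 0, "jaw": 0}, {"dx": 0, "dy": 0, "dz": 0, "roll": 0, "jaw": 0}, {"dx": 0, "dy": 0, "dz": 0.01, "roll": 0, "jaw": 0}, {"dx": 0, "dy": 0, "dz": 0.02, "roll": 0, "jaw": 0}, {"dx": 0, "dy": 0, "dz": 0.03, "roll": 0, "jaw": 0}])

```text
t: 5.15
eef_pos: [0.5462, 0.0278, 0.0871]
ee_rot: [3.142, -0.001, -2.705]
force: [0.5, -0.1, 0.8]
width: 0.0007
gripper_force: 0.0
```

The fingers closed on nothing. I'll look at what happened.

Run:
```python
from h import *
p,d=save('scene','scene3')
cv2.imwrite('pics/crop3.png',cv2.resize(p[150:340,200:450,::-1],(789,600),interpolation=cv2.INTER_CUBIC))
W=world('scene',d)
S=W[250:325,270:360].reshape(-1,3)
for z0,z1 in((.008,.024),(.044,.065)):
    P=S[(S[:,2]>z0)&(S[:,2]<z1)];print(len(P),P.mean(0),cv2.minAreaRect(P[:,:2].astype(np.float32)*1000))
s=get_state();print(s['eef_pos'],s['width'],s['q'])
for X in ([.5465,.028,.046],s['eef_pos']):print(proj('scene',X),proj('top',X))
```

```text
3860 [0.55721653 0.0320645  0.01599732] ((550.997314453125, 30.55828094482422), (169.28807067871094, 174.43319702148438), 25.874778747558594)
304 [0.55804285 0.03361186 0.05277608] ((554.5707397460938, 32.115692138671875), (90.15211486816406, 18.383712768554688), 24.77667236328125)
[0.5489273  0.02836617 0.09176424] 0.0004903949468243213 [ 0.40917862  0.23912823 -0.40703824  0.00173601 -0.91961976 -1.54362558]
[313.49173198 276.08735134] [323.82222703 218.29543581]
[313.49271669 266.41911245] [323.5695327  214.50567848]
```

View pics/crop3.png

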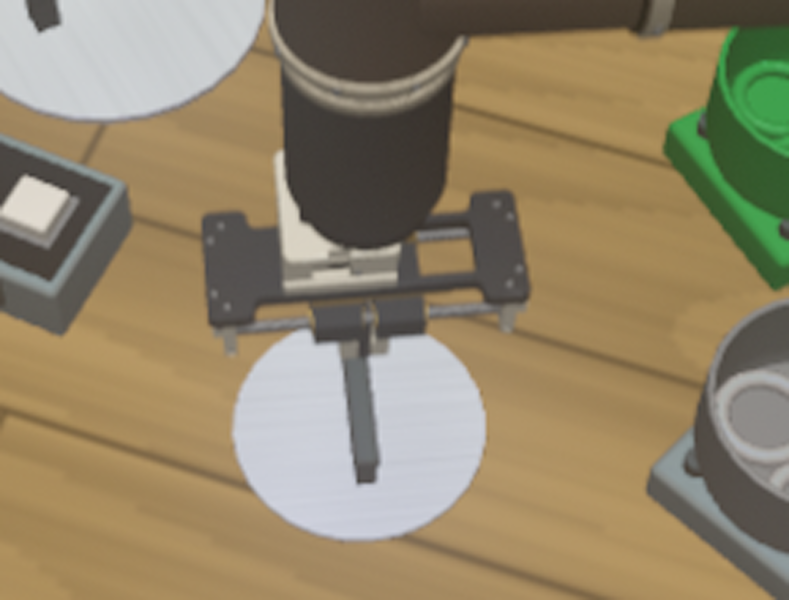

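The cover has not moved, and the shut fingertips at crop px (365,350) appear higher than the reported TCP. I'll measure the tips with depth.

Run:
```python
from h import *
W=world('scene',np.load('scene3.npy'))
for v in range(244,276,2): print(v,' '.join('(%d,%d,%d)'%tuple(1000*W[v,u]) for u in (308,311,314,316,318,320,322)))
W2=world('scene',np.load('scene2.npy'));print('open')
for v in range(248,264,2): print(v,' '.join('(%d,%d,%d)'%tuple(1000*W2[v,u]) for u in (286,288,290,338,340,342)))
```

```text
244 (573,24,215) (571,29,214) (568,34,213) (540,30,168) (559,40,202) (563,45,210) (562,48,210)
246 (575,25,210) (574,30,212) (572,36,212) (543,31,166) (567,42,208) (569,47,213) (566,50,210)Traceback (most recent call last):
  File "<stdin>", line 3, in <module>
  File "<stdin>", line 3, in <genexpr>
ValueError: cannot convert float NaN to integer
```

Run:
```python
from h import *
for tag,us,z in (('scene3',range(308,324,2),.092),('scene2',(284,286,288,290,292,336,338,340,342,344),.1034)):
    W=world('scene',np.load(tag+'.npy'));print(tag)
    for v in range(246,270,2): print(v,' '.join('(%.0f,%.0f,%.0f)'%tuple(1000*W[v,u]) for u in us))
```

```text
scene3
246 (575,25,211) (575,29,213) (572,32,210) (573,36,213) (544,31,166) (567,43,208) (570,47,214) (566,50,211)
248 (580,27,211) (577,30,209) (576,34,209) (578,38,215) (572,40,206) (569,43,204) (572,48,211) (570,52,210)
250 (585,29,213) (583,32,212) (583,36,214) (580,39,210) (574,41,203) (574,45,204) (574,49,207) (574,53,210)
252 (588,30,211) (586,33,210) (584,36,208) (584,40,210) (554,35,160) (555,39,166) (577,50,205) (578,54,210)
254 (587,29,202) (587,33,203) (585,37,203) (583,40,201) (554,35,152) (554,39,155) (579,51,201) (576,54,199)
256 (588,30,195) (586,33,195) (586,37,196) (584,40,196) (554,35,145) (551,38,143) (575,50,187) (550,46,146)
258 (562,21,143) (559,24,140) (559,28,141) (554,31,136) (554,35,138) (555,40,143) (552,43,138) (551,47,139)
260 (562,21,135) (558,24,130) (558,28,131) (558,32,135) (553,35,129) (555,40,134) (552,43,131) (551,47,132)
262 (562,21,126) (561,25,128) (520,15,55) (555,31,121) (515,23,52) (492,20,14) (491,25,14) (492,30,19)
264 (506,2,18) (524,12,52) (523,16,53) (521,20,52) (520,24,52) (498,22,16) (496,26,15) (495,31,15)
266 (509,3,14) (531,15,57) 
[... 1056 characters left out ...]
2,56,20) (469,60,17) (458,62,1) (457,66,2) (453,70,-3)
260 (505,-57,0) (581,-19,142) (580,-15,143) (508,-40,15) (576,-9,140) (473,57,12) (474,61,16) (470,65,12) (470,70,15) (459,72,-1)
262 (518,-51,15) (518,-46,18) (514,-43,13) (517,-37,21) (511,-35,13) (480,59,16) (481,63,20) (478,67,18) (475,71,16) (463,73,-3)
264 (524,-49,17) (521,-45,14) (520,-41,15) (522,-36,21) (516,-33,13) (489,61,23) (481,64,11) (484,69,19) (481,73,17) (476,77,11)
266 (525,-49,10) (526,-44,15) (525,-39,15) (525,-35,18) (523,-30,17) (489,62,14) (488,66,15) (488,71,19) (485,74,15) (485,79,18)
268 (532,-46,15) (533,-41,19) (531,-37,17) (529,-33,18) (528,-29,17) (494,63,15) (495,68,19) (491,72,15) (491,76,17) (489,80,16)
```

By depth the fingertips sit about 34 mm higher than the reported TCP: 0.125 against 0.092 m shut, and 0.140 against 0.103 m open. So the fingers closed above the bar, while xy agrees. I'll open and check the offset again before going down.

Call:
servo_tool(moves=[{"dx": 0, "dy": 0, "dz": 0, "roll": 0, "jaw": 1}, {"dx": 0, "dy": 0, "dz": 0, "roll": 0, "jaw": 1}, {"dx": 0, "dy": 0, "dz": 0, "roll": 0, "jaw": 1}, {"dx": 0, "dy": 0, "dz": 0, "roll": 0, "jaw": 1}, {"dx": 0, "dy": 0, "dz": 0, "roll": 0, "jaw": 1}, {"dx": 0, "dy": 0, "dz": 0, "roll": 0, "jaw": 1}, {"dx": 0, "dy": 0, "dz": 0, "roll": 0, "jaw": 1}, {"dx": 0, "dy": 0, "dz": -0.01, "roll": 0, "jaw": 1}, {"dx": 0, "dy": 0, "dz": 0, "roll": 0, "jaw": 1}, {"dx": 0, "dy": 0, "dz": 0, "roll": 0, "jaw": 1}])

```text
t: 6.45
eef_pos: [0.5466, 0.0279, 0.0763]
ee_rot: [-3.142, -0.0, -2.705]
force: [0.1, 0.3, 0.4]
width: 0.0869
gripper_force: 0.0
```

Run:
```python
from h import *
p,d=save('scene','scene4')
W=world('scene',d);s=get_state();print(s['eef_pos'],s['width'],s['force'])
# fingers: points between z .06 and .3 near tool; lowest per side
m=(W[...,2]>.065)&(W[...,2]<.135)&(abs(W[...,0]-.547)<.08)&(abs(W[...,1]-.028)<.12)
P=W[m];ax=np.array([np.cos(np.radians(114.8)),np.sin(np.radians(114.8))]);l=(P[:,:2]-[.547,.028])@ax;al=(P[:,:2]-[.547,.028])@[ax[1],-ax[0]]
for sgn in(-1,1):
    q=(l*sgn>0);print(q.sum(),'z pct',np.percentile(P[q,2],[0,2,5,20,50]).round(4),'lat',np.percentile(l[q],[2,50,98]).round(4),'along',np.percentile(al[q],[2,50,98]).round(4))
```

```text
[0.54672336 0.02799646 0.07642067] 0.08720046550419494 [-0.02195534  0.29590306 -0.75515674]
37 z pct [0.1111 0.1135 0.1155 0.119  0.1247] lat [-0.0575 -0.0496 -0.0432] along [0.0075 0.0102 0.0129]
53 z pct [0.1095 0.1106 0.1118 0.1185 0.124 ] lat [0.0451 0.0508 0.0606] along [0.0017 0.0098 0.0122]
```

The offset is confirmed at +34 mm and the lateral position is centred. For a tip height of 0.027 the reported z must be about -0.007, so I'll go down 0.083.

Call:
servo_tool(moves=[{"dx": 0, "dy": 0, "dz": -0.02, "roll": 0, "jaw": 1}, {"dx": 0, "dy": 0, "dz": -0.02, "roll": 0, "jaw": 1}, {"dx": 0, "dy": 0, "dz": -0.02, "roll": 0, "jaw": 1}, {"dx": 0, "dy": 0, "dz": -0.013, "roll": 0, "jaw": 1}, {"dx": 0, "dy": 0, "dz": -0.008, "roll": 0, "jaw": 1}, {"dx": 0, "dy": 0, "dz": 0, "roll": 0, "jaw": 1}, {"dx": 0, "dy": 0, "dz": 0, "roll": 0, "jaw": 1}, {"dx": 0, "dy": 0, "dz": 0, "roll": 0, "jaw": 0}, {"dx": 0, "dy": 0, "dz": 0, "roll": 0, "jaw": 0}, {"dx": 0, "dy": 0, "dz": 0, "roll": 0, "jaw": 0}])

```text
t: 7.75
eef_pos: [0.5468, 0.0281, -0.0043]
ee_rot: [-3.142, 0.0, -2.705]
force: [-0.7, 0.2, -1.1]
width: 0.0638
gripper_force: 0.0
```

Call:
servo_tool(moves=[{"dx": 0, "dy": 0, "dz": 0, "roll": 0, "jaw": 0}, {"dx": 0, "dy": 0, "dz": 0, "roll": 0, "jaw": 0}, {"dx": 0, "dy": 0, "dz": 0, "roll": 0, "jaw": 0}, {"dx": 0, "dy": 0, "dz": 0, "roll": 0, "jaw": 0}, {"dx": 0, "dy": 0, "dz": 0, "roll": 0, "jaw": 0}, {"dx": 0, "dy": 0, "dz": 0, "roll": 0, "jaw": 0}, {"dx": 0, "dy": 0, "dz": 0, "roll": 0, "jaw": 0}, {"dx": 0, "dy": 0, "dz": 0, "roll": 0, "jaw": 0}, {"dx": 0, "dy": 0, "dz": 0, "roll": 0, "jaw": 0}, {"dx": 0, "dy": 0, "dz": 0, "roll": 0, "jaw": 0}])

```text
t: 9.0
eef_pos: [0.5467, 0.028, -0.0046]
ee_rot: [-3.142, -0.0, -2.705]
force: [1.2, -0.4, -1.5]
width: 0.0175
gripper_force: 40.0
```

Gripped at 17.5 mm with 40 N. Now I'll lift 155 mm.

Call:
servo_tool(moves=[{"dx": 0, "dy": 0, "dz": 0.01, "roll": 0, "jaw": 0}, {"dx": 0, "dy": 0, "dz": 0.02, "roll": 0, "jaw": 0}, {"dx": 0, "dy": 0, "dz": 0.025, "roll": 0, "jaw": 0}, {"dx": 0, "dy": 0, "dz": 0.025, "roll": 0, "jaw": 0}, {"dx": 0, "dy": 0, "dz": 0.025, "roll": 0, "jaw": 0}, {"dx": 0, "dy": 0, "dz": 0.025, "roll": 0, "jaw": 0}, {"dx": 0, "dy": 0, "dz": 0.02, "roll": 0, "jaw": 0}, {"dx": 0, "dy": 0, "dz": 0.01, "roll": 0, "jaw": 0}, {"dx": 0, "dy": 0, "dz": 0, "roll": 0, "jaw": 0}, {"dx": 0, "dy": 0, "dz": 0, "roll": 0, "jaw": 0}], newtons=50)

```text
t: 10.25
eef_pos: [0.546, 0.0279, 0.1545]
ee_rot: [3.141, -0.001, -2.705]
force: [-0.4, -0.2, -3.6]
width: 0.0177
gripper_force: 50.0
```

Call:
servo_tool(moves=[{"dx": -0.004, "dy": 0.02, "dz": 0, "roll": 0, "jaw": 0}, {"dx": -0.008, "dy": 0.04, "dz": 0, "roll": 0, "jaw": 0}, {"dx": -0.008, "dy": 0.042, "dz": 0, "roll": 0, "jaw": 0}, {"dx": -0.008, "dy": 0.045, "dz": 0, "roll": 0, "jaw": 0}, {"dx": -0.008, "dy": 0.045, "dz": 0, "roll": 0, "jaw": 0}, {"dx": -0.008, "dy": 0.045, "dz": 0, "roll": 0, "jaw": 0}, {"dx": -0.008, "dy": 0.04, "dz": 0, "roll": 0, "jaw": 0}, {"dx": -0.005, "dy": 0.02, "dz": 0, "roll": 0, "jaw": 0}, {"dx": 0, "dy": 0, "dz": 0, "roll": 0, "jaw": 0}, {"dx": 0, "dy": 0, "dz": 0, "roll": 0, "jaw": 0}])

```text
t: 11.5
eef_pos: [0.4895, 0.3241, 0.1549]
ee_rot: [-3.141, -0.001, -2.705]
force: [-0.6, 0.2, -3.1]
width: 0.0177
gripper_force: 50.0
```

Run:
```python
from h import *
p,d=save('scene','scene5');print(get_state()['eef_pos'])
cv2.imwrite('pics/crop5.png',cv2.resize(p[120:370,330:590,::-1],(624,600),interpolation=cv2.INTER_CUBIC))
W=world('scene',d)
S=W[170:340,380:540].reshape(-1,3);P=S[(S[:,2]>.155)&(S[:,2]<.18)&(abs(S[:,0]-.49)<.11)&(abs(S[:,1]-.325)<.11)]
c=np.linalg.lstsq(np.c_[P[:,:2]-[.49,.325],np.ones(len(P))],P[:,2],rcond=None)[0]
print(len(P),'tilt',c, cv2.minAreaRect(P[:,:2].astype(np.float32)*1000),P.min(0),P.max(0))
# circle fit from the disc's visible outline
h=cv2.convexHull(P[:,:2].astype(np.float32))[:,0];from scipy.optimize import least_squares as L
r=L(lambda x:np.hypot(h[:,0]-x[0],h[:,1]-x[1])-.088,[.49,.325],loss='soft_l1',f_scale=.002);print(r.x)
```

```text
[0.48966002 0.32396235 0.15511532]
3281 tilt [-5.49933615e-04  7.52911437e-05  1.75402431e-01] ((516.260009765625, 329.90008544921875), (128.07272338867188, 174.72425842285156), 8.569953918457031) [0.44149381 0.23869099 0.16694004] [0.57949072 0.41373444 0.17999965]
[0.4917342  0.32618891]
```

View pics/crop5.png

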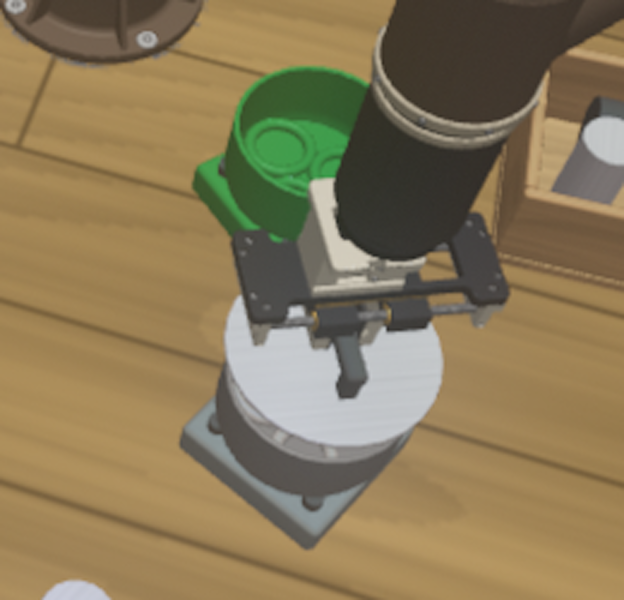

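The crop shows the cover level above the grey tub. Its disc centre (0.4917, 0.3262) matches the rim (0.492, 0.3263) in the same camera. I'll lower it about 38 mm.

Call:
servo_tool(moves=[{"dx": 0, "dy": 0, "dz": -0.006, "roll": 0, "jaw": 0}, {"dx": 0, "dy": 0, "dz": -0.006, "roll": 0, "jaw": 0}, {"dx": 0, "dy": 0, "dz": -0.006, "roll": 0, "jaw": 0}, {"dx": 0, "dy": 0, "dz": -0.006, "roll": 0, "jaw": 0}, {"dx": 0, "dy": 0, "dz": -0.005, "roll": 0, "jaw": 0}, {"dx": 0, "dy": 0, "dz": -0.004, "roll": 0, "jaw": 0}, {"dx": 0, "dy": 0, "dz": -0.003, "roll": 0, "jaw": 0}, {"dx": 0, "dy": 0, "dz": 0, "roll": 0, "jaw": 0}, {"dx": 0, "dy": 0, "dz": 0, "roll": 0, "jaw": 0}, {"dx": 0, "dy": 0, "dz": 0, "roll": 0, "jaw": 0}])

```text
t: 12.8
eef_pos: [0.4898, 0.3251, 0.1197]
ee_rot: [3.141, 0.0, -2.705]
force: [-0.7, 0.2, -3.4]
width: 0.0178
gripper_force: 50.0
```

Call:
servo_tool(moves=[{"dx": 0, "dy": 0, "dz": -0.001, "roll": 0, "jaw": 0}, {"dx": 0, "dy": 0, "dz": 0, "roll": 0, "jaw": 0}, {"dx": 0, "dy": 0, "dz": -0.001, "roll": 0, "jaw": 0}, {"dx": 0, "dy": 0, "dz": 0, "roll": 0, "jaw": 0}, {"dx": 0, "dy": 0, "dz": 0, "roll": 0, "jaw": 0}, {"dx": 0, "dy": 0, "dz": 0, "roll": 0, "jaw": 0}, {"dx": 0, "dy": 0, "dz": 0, "roll": 0, "jaw": 0}, {"dx": 0, "dy": 0, "dz": 0, "roll": 0, "jaw": 0}, {"dx": 0, "dy": 0, "dz": 0, "roll": 0, "jaw": 0}, {"dx": 0, "dy": 0, "dz": 0, "roll": 0, "jaw": 0}])

```text
t: 14.05
eef_pos: [0.4897, 0.325, 0.1175]
ee_rot: [3.142, 0.0, -2.705]
force: [0.1, -0.2, -4.1]
width: 0.0178
gripper_force: 50.0
```

Call:
servo_tool(moves=[{"dx": 0, "dy": 0, "dz": -0.001, "roll": 0, "jaw": 0}, {"dx": 0, "dy": 0, "dz": 0, "roll": 0, "jaw": 0}, {"dx": 0, "dy": 0, "dz": -0.001, "roll": 0, "jaw": 0}, {"dx": 0, "dy": 0, "dz": 0, "roll": 0, "jaw": 0}, {"dx": 0, "dy": 0, "dz": -0.001, "roll": 0, "jaw": 0}, {"dx": 0, "dy": 0, "dz": 0, "roll": 0, "jaw": 0}, {"dx": 0, "dy": 0, "dz": 0, "roll": 0, "jaw": 0}, {"dx": 0, "dy": 0, "dz": 0, "roll": 0, "jaw": 0}, {"dx": 0, "dy": 0, "dz": 0, "roll": 0, "jaw": 0}, {"dx": 0, "dy": 0, "dz": 0, "roll": 0, "jaw": 0}])

```text
t: 15.3
eef_pos: [0.4898, 0.3251, 0.1155]
ee_rot: [3.142, 0.001, -2.705]
force: [-3.9, -0.8, 5.8]
width: 0.0176
gripper_force: 50.0
```

There's contact at the expected height (Fz went from -4 to +5.8 N). I'll release.

Call:
servo_tool(moves=[{"dx": 0, "dy": 0, "dz": 0.0005, "roll": 0, "jaw": 0}, {"dx": 0, "dy": 0, "dz": 0, "roll": 0, "jaw": 0.25}, {"dx": 0, "dy": 0, "dz": 0, "roll": 0, "jaw": 0.3}, {"dx": 0, "dy": 0, "dz": 0, "roll": 0, "jaw": 0.4}, {"dx": 0, "dy": 0, "dz": 0, "roll": 0, "jaw": 0.5}, {"dx": 0, "dy": 0, "dz": 0, "roll": 0, "jaw": 0.6}, {"dx": 0, "dy": 0, "dz": 0, "roll": 0, "jaw": 0.6}, {"dx": 0, "dy": 0, "dz": 0, "roll": 0, "jaw": 0.6}, {"dx": 0, "dy": 0, "dz": 0, "roll": 0, "jaw": 0.6}, {"dx": 0, "dy": 0, "dz": 0, "roll": 0, "jaw": 0.6}])

```text
t: 16.55
eef_pos: [0.4897, 0.325, 0.1149]
ee_rot: [-3.142, -0.0, -2.705]
force: [-0.5, 0.1, 0.1]
width: 0.0524
gripper_force: 0.0
```

Call:
servo_tool(moves=[{"dx": 0, "dy": 0, "dz": 0.01, "roll": 0, "jaw": 0.6}, {"dx": 0, "dy": 0, "dz": 0.02, "roll": 0, "jaw": 0.6}, {"dx": 0, "dy": 0, "dz": 0.03, "roll": 0, "jaw": 0.6}, {"dx": 0, "dy": 0, "dz": 0.03, "roll": 0, "jaw": 0.6}, {"dx": 0, "dy": -0.03, "dz": 0, "roll": 0, "jaw": 0.3}, {"dx": 0, "dy": -0.05, "dz": 0, "roll": 0, "jaw": 0}, {"dx": 0, "dy": -0.05, "dz": 0, "roll": 0, "jaw": 0}, {"dx": 0, "dy": -0.05, "dz": 0, "roll": 0, "jaw": 0}, {"dx": 0, "dy": -0.05, "dz": 0, "roll": 0, "jaw": 0}, {"dx": 0, "dy": -0.03, "dz": 0, "roll": 0, "jaw": 0}])

```text
t: 17.8
eef_pos: [0.4886, 0.0622, 0.205]
ee_rot: [3.141, -0.0, -2.707]
force: [-0.1, 0.9, 0.6]
width: 0.002
gripper_force: 0.0
```

Run:
```python
from h import *
from scipy.optimize import least_squares as L
s=get_state();print(s['t'],s['eef_pos'],s['width'])
for n,(u0,u1,v0,v1) in (('scene',(380,540,190,340)),('top',(130,260,180,300))):
    p,d=save(n,n+'6');W=world(n,d)
    S=W[v0:v1,u0:u1].reshape(-1,3);P=S[(S[:,2]>.126)&(S[:,2]<.145)]
    c=np.linalg.lstsq(np.c_[P[:,:2]-[.49,.325],np.ones(len(P))],P[:,2],rcond=None)[0]
    h=cv2.convexHull(P[:,:2].astype(np.float32))[:,0]
    r=L(lambda x:np.hypot(h[:,0]-x[0],h[:,1]-x[1])-.088,[.49,.325],loss='soft_l1',f_scale=.002)
    print(n,len(P),'plane',c.round(4),'centre',r.x,cv2.minAreaRect(h))
```

```text
17.8 [0.48864489 0.06223933 0.20500596] 0.0019651839264993413
scene 4992 plane [0.0127 0.0031 0.1359] centre [0.49168532 0.32679508] ((0.4277985990047455, 0.3081807494163513), (0.3106715679168701, 0.17526906728744507), 16.48004913330078)
top 1627 plane [-0.0041 -0.0025  0.135 ] centre [0.48797852 0.32537224] ((0.537213146686554, 0.3518129587173462), (0.0665164366364479, 0.16727620363235474), 27.83202362060547)
```

The cover is seated and level: disc top 0.136 m, centre within 1 mm of the rim. Next is the round key at (0.4715, -0.394), with the fingers shut.

Call:
servo_tool(moves=[{"dx": -0.002, "dy": -0.045, "dz": 0, "roll": 0, "jaw": 0}, {"dx": -0.002, "dy": -0.046, "dz": 0, "roll": 0, "jaw": 0}, {"dx": -0.002, "dy": -0.046, "dz": 0, "roll": 0, "jaw": 0}, {"dx": -0.002, "dy": -0.046, "dz": 0, "roll": 0, "jaw": 0}, {"dx": -0.002, "dy": -0.046, "dz": 0, "roll": 0, "jaw": 0}, {"dx": -0.002, "dy": -0.046, "dz": 0, "roll": 0, "jaw": 0}, {"dx": -0.002, "dy": -0.046, "dz": 0, "roll": 0, "jaw": 0}, {"dx": -0.002, "dy": -0.046, "dz": 0, "roll": 0, "jaw": 0}, {"dx": -0.002, "dy": -0.046, "dz": 0, "roll": 0, "jaw": 0}, {"dx": 0, "dy": -0.045, "dz": 0, "roll": 0, "jaw": 0}])

```text
t: 19.15
eef_pos: [0.4711, -0.3943, 0.2048]
ee_rot: [3.141, -0.0, -2.705]
force: [0.8, 0.1, -0.5]
width: 0.0003
gripper_force: 0.0
```

Call:
servo_tool(moves=[{"dx": 0, "dy": 0, "dz": 0, "roll": 0, "jaw": 0}, {"dx": 0, "dy": 0, "dz": -0.04, "roll": 0, "jaw": 0}, {"dx": 0, "dy": 0, "dz": -0.04, "roll": 0, "jaw": 0}, {"dx": 0, "dy": 0, "dz": -0.04, "roll": 0, "jaw": 0}, {"dx": 0, "dy": 0, "dz": -0.02, "roll": 0, "jaw": 0}, {"dx": 0, "dy": 0, "dz": 0, "roll": 0, "jaw": 0}, {"dx": 0, "dy": 0, "dz": 0, "roll": 0, "jaw": 0}, {"dx": 0, "dy": 0, "dz": 0, "roll": 0, "jaw": 0}, {"dx": 0, "dy": 0, "dz": 0, "roll": 0, "jaw": 0}, {"dx": 0, "dy": 0, "dz": 0, "roll": 0, "jaw": 0}])

```text
t: 20.4
eef_pos: [0.4719, -0.3931, 0.0655]
ee_rot: [-3.141, 0.001, -2.705]
force: [-0.1, -0.8, 0.1]
width: 0.0007
gripper_force: 0.0
```

Run:
```python
from h import *
p,d=save('scene','scene7');print(get_state()['eef_pos'])
cv2.imwrite('pics/crop7.png',cv2.resize(p[90:260,90:290,::-1],(706,600),interpolation=cv2.INTER_CUBIC))
```

```text
[ 0.47178944 -0.39306562  0.06530783]
```

View pics/crop7.png

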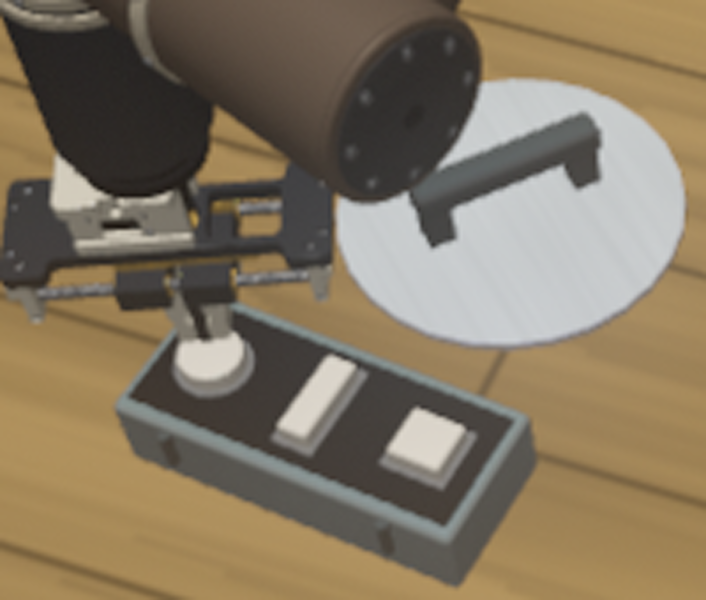

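The fingertips (crop px (205,335)) are just above the round key (210,358), and the bar and square keys are clear. I'll press to reported z 0.034.

Call:
servo_tool(moves=[{"dx": 0, "dy": 0, "dz": -0.01, "roll": 0, "jaw": 0}, {"dx": 0, "dy": 0, "dz": -0.01, "roll": 0, "jaw": 0}, {"dx": 0, "dy": 0, "dz": -0.005, "roll": 0, "jaw": 0}, {"dx": 0, "dy": 0, "dz": -0.003, "roll": 0, "jaw": 0}, {"dx": 0, "dy": 0, "dz": -0.002, "roll": 0, "jaw": 0}, {"dx": 0, "dy": 0, "dz": -0.001, "roll": 0, "jaw": 0}, {"dx": 0, "dy": 0, "dz": 0, "roll": 0, "jaw": 0}, {"dx": 0, "dy": 0, "dz": 0, "roll": 0, "jaw": 0}, {"dx": 0, "dy": 0, "dz": 0, "roll": 0, "jaw": 0}, {"dx": 0, "dy": 0, "dz": 0, "roll": 0, "jaw": 0}])

```text
t: 21.7
eef_pos: [0.4713, -0.3928, 0.0342]
ee_rot: [3.141, -0.0, -2.705]
force: [-2.6, 3.5, 5.2]
width: 0.0002
gripper_force: 2.7
```

Call:
servo_tool(moves=[{"dx": 0, "dy": 0, "dz": -0.001, "roll": 0, "jaw": 0}, {"dx": 0, "dy": 0, "dz": -0.0005, "roll": 0, "jaw": 0}, {"dx": 0, "dy": 0, "dz": 0, "roll": 0, "jaw": 0}, {"dx": 0, "dy": 0, "dz": 0, "roll": 0, "jaw": 0}, {"dx": 0, "dy": 0, "dz": 0, "roll": 0, "jaw": 0}, {"dx": 0, "dy": 0, "dz": 0, "roll": 0, "jaw": 0}, {"dx": 0, "dy": 0, "dz": 0, "roll": 0, "jaw": 0}, {"dx": 0, "dy": 0, "dz": 0, "roll": 0, "jaw": 0}, {"dx": 0, "dy": 0, "dz": 0, "roll": 0, "jaw": 0}, {"dx": 0, "dy": 0, "dz": 0, "roll": 0, "jaw": 0}])

```text
t: 22.95
eef_pos: [0.4714, -0.3929, 0.0341]
ee_rot: [-3.141, -0.0, -2.705]
force: [-5.9, 6.2, 14.7]
width: 0.0003
gripper_force: 7.7
```

The force rose from 5 to 15 N while z held still, so the key is bottomed. Up, and over to the bar key (+0.008, +0.079).

Call:
servo_tool(moves=[{"dx": 0, "dy": 0, "dz": 0.01, "roll": 0, "jaw": 0}, {"dx": 0, "dy": 0, "dz": 0.02, "roll": 0, "jaw": 0}, {"dx": 0, "dy": 0, "dz": 0.0015, "roll": 0, "jaw": 0}, {"dx": 0.002, "dy": 0.02, "dz": 0, "roll": 0, "jaw": 0}, {"dx": 0.003, "dy": 0.03, "dz": 0, "roll": 0, "jaw": 0}, {"dx": 0.003, "dy": 0.028, "dz": 0, "roll": 0, "jaw": 0}, {"dx": 0, "dy": 0, "dz": 0, "roll": 0, "jaw": 0}, {"dx": 0, "dy": 0, "dz": 0, "roll": 0, "jaw": 0}, {"dx": 0, "dy": 0, "dz": 0, "roll": 0, "jaw": 0}, {"dx": 0, "dy": 0, "dz": 0, "roll": 0, "jaw": 0}])

```text
t: 24.2
eef_pos: [0.4795, -0.3154, 0.0638]
ee_rot: [3.141, -0.0, -2.706]
force: [0.6, -0.6, -0.4]
width: 0.0007
gripper_force: 0.0
```

Call:
servo_tool(moves=[{"dx": 0, "dy": 0, "dz": -0.01, "roll": 0, "jaw": 0}, {"dx": 0, "dy": 0, "dz": -0.01, "roll": 0, "jaw": 0}, {"dx": 0, "dy": 0, "dz": -0.005, "roll": 0, "jaw": 0}, {"dx": 0, "dy": 0, "dz": -0.003, "roll": 0, "jaw": 0}, {"dx": 0, "dy": 0, "dz": -0.002, "roll": 0, "jaw": 0}, {"dx": 0, "dy": 0, "dz": -0.001, "roll": 0, "jaw": 0}, {"dx": 0, "dy": 0, "dz": -0.001, "roll": 0, "jaw": 0}, {"dx": 0, "dy": 0, "dz": 0, "roll": 0, "jaw": 0}, {"dx": 0, "dy": 0, "dz": 0, "roll": 0, "jaw": 0}, {"dx": 0, "dy": 0, "dz": 0, "roll": 0, "jaw": 0}])

```text
t: 25.45
eef_pos: [0.4793, -0.3151, 0.0339]
ee_rot: [-3.141, -0.0, -2.705]
force: [-7.7, 5.1, 19.6]
width: 0.0005
gripper_force: 9.9
```

The bar is bottomed at the same z with 20 N. Now the square key (+0.008, +0.079).

Call:
servo_tool(moves=[{"dx": 0, "dy": 0, "dz": 0.01, "roll": 0, "jaw": 0}, {"dx": 0, "dy": 0, "dz": 0.02, "roll": 0, "jaw": 0}, {"dx": 0, "dy": 0, "dz": 0.002, "roll": 0, "jaw": 0}, {"dx": 0.002, "dy": 0.021, "dz": 0, "roll": 0, "jaw": 0}, {"dx": 0.003, "dy": 0.03, "dz": 0, "roll": 0, "jaw": 0}, {"dx": 0.003, "dy": 0.028, "dz": 0, "roll": 0, "jaw": 0}, {"dx": 0, "dy": 0, "dz": 0, "roll": 0, "jaw": 0}, {"dx": 0, "dy": 0, "dz": 0, "roll": 0, "jaw": 0}, {"dx": 0, "dy": 0, "dz": 0, "roll": 0, "jaw": 0}, {"dx": 0, "dy": 0, "dz": 0, "roll": 0, "jaw": 0}])

```text
t: 26.7
eef_pos: [0.4875, -0.2365, 0.0638]
ee_rot: [3.141, -0.0, -2.706]
force: [-0.3, 0.5, -0.3]
width: 0.0006
gripper_force: 0.0
```

Call:
servo_tool(moves=[{"dx": 0, "dy": 0, "dz": -0.01, "roll": 0, "jaw": 0}, {"dx": 0, "dy": 0, "dz": -0.01, "roll": 0, "jaw": 0}, {"dx": 0, "dy": 0, "dz": -0.005, "roll": 0, "jaw": 0}, {"dx": 0, "dy": 0, "dz": -0.003, "roll": 0, "jaw": 0}, {"dx": 0, "dy": 0, "dz": -0.002, "roll": 0, "jaw": 0}, {"dx": 0, "dy": 0, "dz": -0.001, "roll": 0, "jaw": 0}, {"dx": 0, "dy": 0, "dz": -0.001, "roll": 0, "jaw": 0}, {"dx": 0, "dy": 0, "dz": 0, "roll": 0, "jaw": 0}, {"dx": 0, "dy": 0, "dz": 0, "roll": 0, "jaw": 0}, {"dx": 0, "dy": 0, "dz": 0, "roll": 0, "jaw": 0}])

```text
t: 27.95
eef_pos: [0.4873, -0.2361, 0.0339]
ee_rot: [-3.141, -0.0, -2.705]
force: [-9.0, 4.0, 22.2]
width: 0.0
gripper_force: 10.8
```

Call:
servo_tool(moves=[{"dx": 0, "dy": 0, "dz": 0.01, "roll": 0, "jaw": 0}, {"dx": 0, "dy": 0, "dz": 0.03, "roll": 0, "jaw": 0}, {"dx": 0, "dy": 0, "dz": 0.04, "roll": 0, "jaw": 0}, {"dx": 0, "dy": 0, "dz": 0.04, "roll": 0, "jaw": 0}, {"dx": 0, "dy": 0, "dz": 0.02, "roll": 0, "jaw": 0}, {"dx": 0, "dy": 0, "dz": 0, "roll": 0, "jaw": 0}, {"dx": 0, "dy": 0, "dz": 0, "roll": 0, "jaw": 0}, {"dx": 0, "dy": 0, "dz": 0, "roll": 0, "jaw": 0}, {"dx": 0, "dy": 0, "dz": 0, "roll": 0, "jaw": 0}, {"dx": 0, "dy": 0, "dz": 0, "roll": 0, "jaw": 0}])

```text
t: 29.2
eef_pos: [0.4875, -0.236, 0.1715]
ee_rot: [3.141, -0.001, -2.705]
force: [0.1, -0.4, 0.3]
width: 0.0002
gripper_force: 0.0
```

Run:
```python
from h import *
p,d=save('scene','scene8');print(get_state()['t'],get_state()['force'])
W=world('scene',d)
for n,(a,b,c,e) in {'round':(145,155,186,196),'bar':(175,185,200,210),'cover':(420,500,270,300)}.items(): print(n,np.nanmedian(W[c:e,a:b,2]))
cv2.imwrite('pics/s8.png',p[:,:,::-1])
```

```text
29.25 [-0.28073671 -0.32551536 -0.13466813]
round 0.07618883532251455
bar 0.07519489693357587
cover 0.13638700107655727
```

View pics/s8.png

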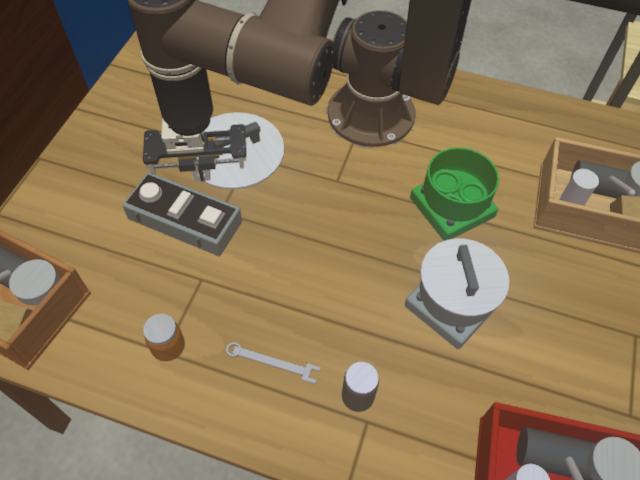

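The cover sits on the grey tub (463,277), and all three keys are up at (150,191), (180,205) and (211,215). The can, jar and wrench are where they were, and the arm is clear. Handing in.

```bash
python3 -c "
from station import *
print(job_done())"
```

```text
the job is handed in; nothing more can be done
None
```

The cover is seated level on the grey tub and released, the round, bar and square keys were each pressed fully down in that order and are back up, and the job is handed in at about 29 s; the hand-in call returned no verdict.

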